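Fit the filter and sieve lid on the bearing wash pot, hold the cover off

TASK

Get the bearing wash pot ready: first take the filter panel from its drip rack and slide it fully down into the slot in the drain box beside the pot, and let go of it. Then carry the nested pair of lids by the inner lid's stem, lower it gently (not dropped) onto the pot so that the inner lid seats level in the mouth, let go of the stem, and lift only the outer cover off by its collar, leaving the inner lid seated and undisturbed. Finish while still holding the cover level in the air, its whole skirt higher than the top of the inner lid's stem; leave the other things on the slab alone.

Things in the scene. Friction and masses are not known exactly. Their poses are not given: they have to be found in the camera images.
- slot_mouth (a point): Centre of the slot's mouth, at the drain box's top face (48 mm above the slab). x is across the slot (12.5 mm wide, edges bevelled 3 mm), y along it (74 mm long), pointing away from the pot, z up. The slot goes straight down 45 mm to a closed floor
- pot_mouth (a point): Centre of the pot's mouth, in the rim plane 65 mm above the slab; same axes as the slot mouth (which lies 125 mm along +y). Pot 120 mm outside diameter, 110 mm inside, open at the top
- panel_center (a point): Centre of the loose filter panel, 42.5 mm above its lower edge: a flat rigid aluminium plate, perforated on its lower half, 10 mm thick (x), 70 mm wide (y), 85 mm tall (z up). It stands upright in the drip rack, its upper 60 mm free. Either face or side edge may go either way. Fully home in the wash station's slot, 40 mm of it stand out of the drain box
- inner_stem (a point): Grip point of the inner lid, on the axis of its upright steel stem (16 mm diameter), 62 mm above the lid's underside and 15 mm below the stem's top; z up. While the cover is nested only the stem's top 30 mm show, above the cover's collar. Lifting the stem carries both lids. Seated on the pot, this point is 52 mm above the rim plane
- outer_collar (a point): Half-way up the upright tubular collar of the outer cover, on its axis, z up. Collar 32 mm outside, 22 mm inside diameter, 28 mm tall. The point is 14 mm above the disc's top face, 14 mm below the collar's top, 30 mm above the skirt's lower edge; nested, it is 29 mm below the inner stem's grip point
- inner_lid: The inner (sieve) lid, about 0.3 kg, origin at the centre of its underside: a plug 104 mm across and 10 mm deep with bevelled foot (drops into the pot), a flange 118 mm across and 5 mm thick (rests on the pot's rim) and a stem, top 77 mm above the underside. At the start its plug stands on the slab, the cover nested over it
- outer_lid: The outer cover, a loose aluminium lid, about 0.18 kg, origin on its axis at the disc's underside: a disc 136 mm across and 4 mm thick, a skirt (130 mm inside diameter) reaching 12 mm below the disc's underside, and a collar on top through which the inner stem passes freely. It rests on the inner lid's flange without a catch and lifts straight off
- panel: The filter panel, about 0.12 kg, origin at the centre of its lower edge, axes as at its centre point
- wash_station: Fixed wash station: a round open steel pot (65 mm tall) joined to a low aluminium drain box (94 x 50 mm, 48 mm tall) with one narrow slot in its top; origin on the slab between the two, pot axis at y -60 mm, slot centre at y +65 mm
- drip_rack: Fixed grey rack in which the panel stands, 56 mm (x) by 96 mm (y), 30 mm tall; its slot is 14 mm wide, with its floor 5 mm above the slab; origin at the centre of its underside
- heel_brake: Bystander to leave alone: a red rubber heel brake, a truncated cone 42 mm across, 40 mm tall including its top pin; origin at the centre of its underside
- bushing: Bystander to leave alone: a bronze bushing sleeve, 28 mm across, 30 mm tall; origin at the centre of its underside
- ramekin: Bystander to leave alone: a white ceramic ramekin, 84 mm across, 45 mm tall; origin at the centre of its underside
- socket: Bystander to leave alone: a black steel deep socket, 28 mm across, 65 mm tall; origin at the centre of its underside
There are look-alikes about, which are no part of the job. Several things look just like the outer_lid: the one meant starts farthest from the robot's base.

How it is judged:
On the way, in this order (a step that is already met when the one before it is completed fails the run):
1. the filter panel is fully down in the slot and released (z of panel_center in the frame of slot_mouth below 0.0015 m and horizontal distance between panel_center and slot_mouth below 0.006 m and angle between the y axis of panel_center and the y axis of slot_mouth, either way round below 0.1 rad and angle between panel_center's own z axis and vertical below 0.1 rad and contact force between the fingers and panel below 0.1 N), for 0.2 s.
2. the nested lids sit on the pot, inner lid seated level, cover still nested, stem released (z of inner_stem in the frame of pot_mouth between 0.048 and 0.0545 m and horizontal distance between inner_stem and pot_mouth below 0.006 m and angle between inner_stem's own z axis and vertical below 0.04 rad and z of outer_collar in the frame of inner_stem below -0.024 m and contact force between the fingers and inner_lid below 0.1 N), for 0.2 s.
At the end, for the whole second after the job is handed in: Panel home in the slot (within 4 mm of its floor), inner lid seated level (2.5 mm in height, 6 mm sideways), both released; the cover is held still by the fingers, level within 0.2 rad, off the inner lid, its skirt at or above the stem top (67 mm over the pot rim) (z of panel_center in the frame of slot_mouth below 0.0015 m and horizontal distance between panel_center and slot_mouth below 0.006 m and angle between the y axis of panel_center and the y axis of slot_mouth, either way round below 0.1 rad and angle between panel_center's own z axis and vertical below 0.1 rad and z of inner_stem in the frame of pot_mouth between 0.048 and 0.0545 m and horizontal distance between inner_stem and pot_mouth below 0.006 m and angle between inner_stem's own z axis and vertical below 0.04 rad and z of outer_collar in the frame of pot_mouth above 0.097 m and height (world z) of outer_collar above 0.162 m and angle between outer_collar's own z axis and vertical below 0.2 rad and linear speed of outer_lid below 0.03 m/s and linear speed of inner_lid below 0.02 m/s and contact force between the fingers and outer_lid above 1 N and contact force between each of outer_lid, the fingers and inner_lid below 0.05 N and contact force between the fingers and panel below 0.05 N); the arm keeps its last pose, push and grip.
It fails at once if a bystander was moved more than 30 mm (distance of any of heel_brake, bushing, ramekin, socket from where it was at the start of the episode above 0.03 m).
It fails at once if the cover came off the inner lid while the inner lid was not seated on the pot (inner lid lifted, shifted or tipped) (z of outer_collar in the frame of inner_stem above -0.017 m and (z of inner_stem in the frame of pot_mouth above 0.056 m or horizontal distance between inner_stem and pot_mouth above 0.008 m or angle between inner_stem's own z axis and vertical above 0.06 rad)).
It fails at once if the lids were dropped or slammed onto the pot (horizontal distance between inner_stem and pot_mouth below 0.03 m and z of inner_stem in the frame of pot_mouth below 0.075 m and linear speed of inner_lid above 0.4 m/s).
It also fails if it takes over 58 s, if anything falls off the work surface, if the arm or the gripper's body presses on something with over 40 N, if the wrist force passes 120 N, or if a joint passes its speed limit or range.

ROBOT

A 6-joint arm with a two-finger parallel gripper is mounted at the origin on the work surface. World frame = base frame: x ahead of the robot, y to its left, z up, the work surface at z = 0. Lengths are in m, angles in rad, forces in N, time in s.
With the tool pointing down it reaches from about 0.375 to 0.9 m from the base axis. Payload 3.1 kg.
Tool frame: the origin (TCP) lies between the finger pads; the fingertips stand 8 mm ahead of it and the grasp point (between the pads) lies 11 mm behind it; z points along the fingers, y is the line along which they close (so a half turn about z gives the same grasp; the last joint's range is limited). The gripper opens to 85 mm and grips with 20 to 120 N. Pads are 22 mm wide; open, the fingers measure 114 mm over their backs; the gripper's body (76 mm by 85 mm) begins 54 mm behind the grasp point. The pads swing forward as they close: fully open they stand 13 mm farther back than shut.
Start: joints at [1.022, 0.527, 1.433, -0, 1.181, -0.178], TCP at [0.226, 0.583, 0.239] pointing down, gripper open.
Joint ranges: [-3.08, 3.08], [-0.75, 2.2], [0.22, 2.44], [-1.43, 4.57], [0, 2.65], [-2.85, 2.85]. Speed limits (rad/s): [2.79, 2.79, 3.14, 3.14, 3.14, 3.14].

INTERFACE

Orientations are given as a unit quaternion [x, y, z, w].
In Python, from station import readout, cams, sign_off gives the robot as it stands.
- The arm moves only by the tool send_rows, never from a script. Its argument "commands" is text: rows parted by semicolons, each of 5 numbers parted by spaces: the finger opening in mm, from 0 to 85.4, then the shift along the tool's x, y, z each as a share of 0.02 m, from -1 to 1, then the turn about the tool's z as a share of 4 degrees, from -1 to 1. In form: grip dx dy dz spin; .... A call has 1 to 20 rows; each row shifts and turns the commanded pose from where the row before left it, along the tool's axes as they then stand; what a row does not reach is not made up. A row lasts 1/12 s, in which the tool goes at most 41.7 mm and 7.16 degrees, less where a joint would pass 70% of its speed; a pose out of reach is approached as far as the arm can. A call with a number of a shift or a turn outside -1 to 1 is refused whole. A call with a gripper value outside its range is refused whole. The fingers move at their own pace and stop on an object; "grip_force" is the grip in N (left out, the last holds). Time passes only in rows, so rows that do not move let the fingers close. It gives the time, the measured TCP pose, the force, the opening and the grip force at its end, in the units of the state.
- readout.sense(): the state, without advancing time (a new reading comes with each control period).
- cams.snapshot(name): name is "scene" or "top" or "wrist"; returns a dict with "pixels" (400x640x3 uint8, red, green, blue), "intrinsics" (3x3 intrinsics, pixels), "eye" and "rotation" of the camera in the world. Camera axes: x right, y down, z forward; pixel columns grow to the right and rows downward; lengths in m; the calibration is good to about 2 mm. A picture is of the moment at which its call begins. There is no depth.
- sign_off(): hands the job in; it is judged then, once.
The state is a dict: "t": time; "q": joint angles; "qd": joint speeds; "tau": joint torques, N m; "tcp_pos": TCP position; "tool_rot": TCP orientation; "force": force on the tool from outside, world axes, zero at the start; "ft_torque": the same for the moment, N m; "finger_gap": opening from 0.0 (shut) to 1.0 (fully open); "gripper_force": force on a finger pad.
Only numpy, scipy, OpenCV 4.12 (cv2) and the standard library are available. Lean on these libraries where they do the work, as an engineer would, in place of code of your own. Each camera call takes 0.05 s, during which the arm holds its last target. There are 200 camera calls.

## Working session

There is one attempt and no reset: what is moved stays moved. The work goes in short steps, Python scripts to look and compute and a tool call to move; the robot and the scene stay as the last step left them, time stands still between calls to the robot, and variables do not carry over. Pictures are saved under pics/ and viewed, at most 10 in all, crops included, and the job is handed in when it is done.

Besides the shell and the picture viewer there is one more tool, called as name(argument=value, ...) on one line, values as JSON. send_rows: Moves the arm, as the interface text tells. Its arguments: {"type":"object","properties":{"commands":{"type":"string"},"grip_force":{"type":"number"}},"required":["commands"]}

```bash
mkdir -p pics
cat > h.py <<'E'
import numpy as np, cv2, json
from station import readout, cams, sign_off
def snap(n,f=None):
    s=cams.snapshot(n)
    s={k:np.array(v) for k,v in s.items() if k in('pixels','intrinsics','eye','rotation')}
    if f: cv2.imwrite('pics/'+f,s['pixels'][:,:,::-1]); np.savez('pics/'+f+'.npz',**s)
    return s
def load(f): return dict(np.load('pics/'+f+'.npz'))
def ray(s,u,v):
    d=s['rotation']@np.linalg.inv(s['intrinsics'])@np.array([u,v,1.]); return s['eye'],d
def onz(s,u,v,z):
    e,d=ray(s,u,v); return e+d*(z-e[2])/d[2]
def proj(s,p):
    c=s['intrinsics']@(s['rotation'].T@(np.array(p)-s['eye'])); return c[:2]/c[2]
E
python3 - <<'E'
from h import *
a=snap('top','top0.png');b=snap('scene','scene0.png')
for s in(a,b):print(s['eye'],s['rotation'].round(3).tolist(),s['intrinsics'][0,0])
print(readout.sense())
E
```

```text
[0.41706751 0.01301674 1.0741995 ] [0.717, -0.697, 0.028, -0.009] 458.16388033626237
[ 1.09915795 -0.40974156  0.57419495] [0.783, 0.419, -0.209, -0.408] 408.4035351375113
{'t': 0.1, 'q': array([ 1.02151226e+00,  5.28383388e-01,  1.43377892e+00,  2.21849372e-05,
        1.18139689e+00, -1.78493898e-01]), 'qd': array([ 1.02141342e-03, -4.19601232e-03, -3.10527985e-03,  7.10190924e-05,
        1.82820344e-03, -1.09573286e-03]), 'tau': array([ 5.98053539e-04, -4.43305600e+01, -1.78587896e+01, -2.14463271e-04,
        3.84818064e-03, -9.68753909e-06]), 'tcp_pos': array([0.22610013, 0.58199563, 0.23842369]), 'tool_rot': array([ 1.84338924e-01,  9.82862246e-01, -9.15233619e-04, -3.59542798e-04]), 'force': array([-0.02534615,  0.97306271, -0.34662352]), 'ft_torque': array([-0.01307109, -0.00768773,  0.00998892]), 'gripper_force': 0.0, 'finger_gap': 1.0017503508521526}
```

View pics/top0.png

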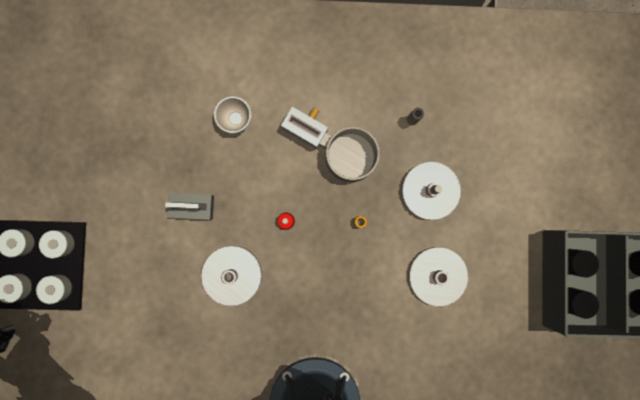

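View pics/scene0.png

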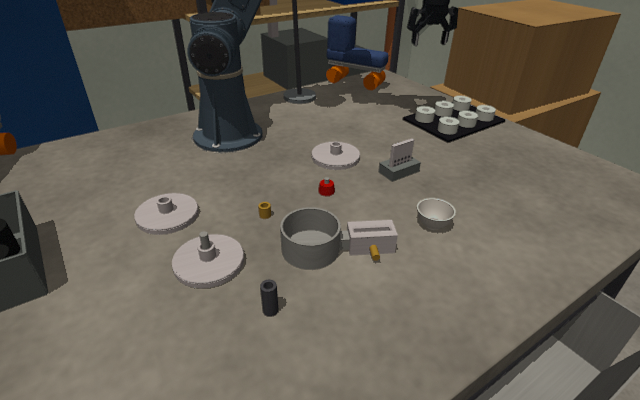

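Run:
```python
from h import *
a=load('top0.png');b=load('scene0.png')
print(a['rotation'])
P=a['pixels'][:,:,::-1]; Q=b['pixels'][:,:,::-1]
def crop(I,x,y,w,h,k): return cv2.resize(I[y:y+h,x:x+w],None,fx=k,fy=k,interpolation=cv2.INTER_CUBIC)
c=np.vstack([np.hstack([crop(P,270,95,120,90,4-1),crop(P,155,180,70,90,3),crop(P,395,155,70,90,3)]),
 np.hstack([crop(Q,270,200,140,90,3),crop(Q,370,130,60,90,3),crop(Q,180,225,60,90,3)])]) 
cv2.imwrite('pics/crops.png',c); print(c.shape)
g=cv2.cvtColor(P,cv2.COLOR_BGR2GRAY); hsv=cv2.cvtColor(P,cv2.COLOR_BGR2HSV)
# cover disc
m=((g>165)&(hsv[:,:,1]<40)).astype(np.uint8)
cs,_=cv2.findContours(m,cv2.RETR_EXTERNAL,cv2.CHAIN_APPROX_NONE)
for q in cs:
    if cv2.contourArea(q)>60:
        h=cv2.convexHull(q); e=cv2.fitEllipse(h) if len(h)>5 else None
        print(np.round(cv2.boundingRect(q)),cv2.contourArea(q),np.round(e[0],1),np.round(e[1],1),np.round(cv2.minAreaRect(q)[0],1),cv2.minAreaRect(q)[1:],[onz(a,*e[0],z).round(4).tolist() for z in(.019,.048,.065,.09)])
```

```text
[ 0.71667166 -0.6967967   0.02795877 -0.00862496]
(540, 780, 3)Traceback (most recent call last):
  File "<stdin>", line 16, in <module>
  File "h.py", line 12, in onz
    e,d=ray(s,u,v); return e+d*(z-e[2])/d[2]
        ~~~^^^^^^^
  File "h.py", line 10, in ray
    d=s['rotation']@np.linalg.inv(s['intrinsics'])@np.array([u,v,1.]); return s['eye'],d
      ~~~~~~~~~~~~~^~~~~~~~~~~~~~~~~~~~~~~~~~~~~~~
ValueError: matmul: Input operand 1 has a mismatch in its core dimension 0, with gufunc signature (n?,k),(k,m?)->(n?,m?) (size 3 is different from 4)
```

View pics/crops.png

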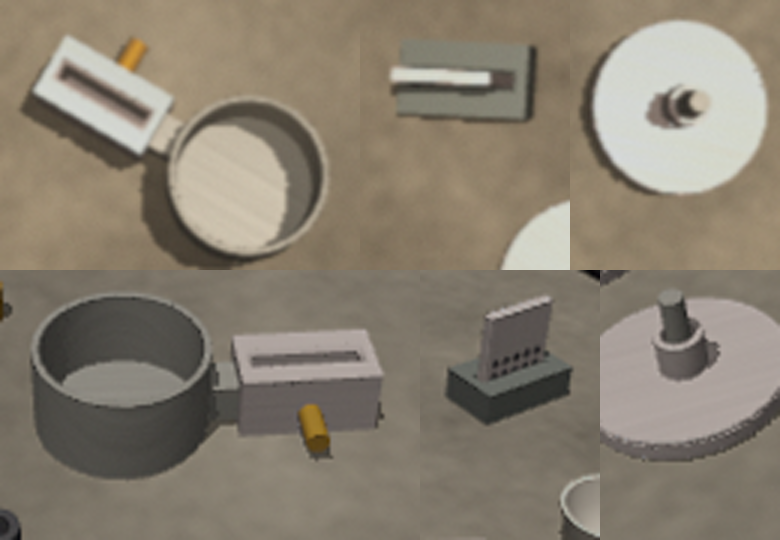

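```bash
sed -i '1a from scipy.spatial.transform import Rotation as Ro' h.py; sed -i "s/s\['rotation'\]@/M(s)@/; s/s\['rotation'\]\.T/M(s).T/" h.py
cat >> h.py <<'E'
def M(s): return Ro.from_quat(s['rotation']).as_matrix()
E
python3 - <<'E'
from h import *
a=load('top0.png');b=load('scene0.png')
print(M(a).round(3).tolist())
P=a['pixels'][:,:,::-1]
g=cv2.cvtColor(P,cv2.COLOR_BGR2GRAY); hsv=cv2.cvtColor(P,cv2.COLOR_BGR2HSV)
m=((g>165)&(hsv[:,:,1]<40)).astype(np.uint8)
cs,_=cv2.findContours(m,cv2.RETR_EXTERNAL,cv2.CHAIN_APPROX_NONE)
for q in cs:
    if cv2.contourArea(q)>60:
        r=cv2.minAreaRect(q); h=cv2.convexHull(q); e=cv2.fitEllipse(h) if len(h)>5 else r
        print(cv2.boundingRect(q),cv2.contourArea(q),np.round(e[0],1),np.round(e[1],1),np.round(r[0],1),np.round(r[1],1),round(r[2],1),[onz(a,*r[0],z).round(4)[:2].tolist() for z in(.019,.048,.09)])
        if len(h)>5: print('  ell @.019',onz(a,*e[0],.019).round(4))
# drain box corners from crop (manual), pot rim, panel
C=lambda x,y,ox,oy:(ox+(x+.5)/3-.5,oy+(y+.5)/3-.5)
pt=lambda L,z,ox,oy:np.array([onz(a,*C(x,y,ox,oy),z)[:2] for x,y in L])
box=pt([(68,36),(172,97),(140,153),(34,90)],.048,270,95); print('box',box.round(4).tolist(),box.mean(0),[np.linalg.norm(box[i]-box[i-1]).round(4) for i in range(4)])
sl=pt([(62,62),(155,105),(145,122),(57,78)],.048,270,95); print('slot',sl.mean(0),[np.linalg.norm(sl[i]-sl[i-1]).round(4) for i in range(4)])
pr=pt([(168,177),(328,177),(248,97),(248,257)],.065,270,95); print('pot',pr.round(4).tolist(),pr.mean(0))
rk=pt([(40,42),(177,42),(170,121),(37,115)],.03,155,180); print('rack',rk.round(4).tolist(),rk.mean(0))
rs=pt([(156,79)],.03,155,180); print('slotend',rs)
# panel top ends
pn=pt([(30,77),(131,79)],.09,155,180);print('panel',pn,np.linalg.norm(pn[0]-pn[1]),pn.mean(0))
print('stem top',pt([(127,103)],.077,395,155))
E
```

```text
[[0.027, -0.998, 0.052], [-0.999, -0.029, -0.027], [0.028, -0.051, -0.998]]
(37, 277, 27, 26) 531.0 [ 49.7 289.4] [26.2 27.2] [ 50.  289.5] [25. 26.] 90.0 [[0.2476, 0.6007], [0.2522, 0.5845], [0.259, 0.5611]]
  ell @.019 [0.2477 0.6014 0.019 ]
(0, 276, 22, 26) 444.5 [  8.6 288.1] [25.7 26.3] [ 10.5 288.5] [25. 21.] 90.0 [[0.2477, 0.6879], [0.2524, 0.6693], [0.2591, 0.6425]]
  ell @.019 [0.2485 0.6921 0.019 ]
(410, 248, 58, 58) 2573.5 [438.6 276.2] [57.5 58.3] [438.5 276.5] [57. 57.] 90.0 [[0.2977, -0.2774], [0.3009, -0.2695], [0.3057, -0.2579]]
  ell @.019 [ 0.2983 -0.2778  0.019 ]
(202, 246, 59, 60) 2667.5 [230.7 275.5] [58.6 59.4] [230.8 275.2] [58.  58.7] 45.0 [[0.289, 0.1983], [0.2926, 0.1932], [0.2976, 0.1858]]
  ell @.019 [0.2886 0.1983 0.019 ]
(39, 231, 28, 27) 527.5 [ 52.4 243.8] [26.  27.1] [ 52.3 243.8] [25.5 26.2] 45.0 [[0.3499, 0.6016], [0.3518, 0.5854], [0.3544, 0.562]]
  ell @.019 [0.3498 0.6012 0.019 ]
(0, 230, 25, 26) 508.0 [ 11.1 242.7] [26.  27.1] [ 12.  242.5] [25. 24.] 90.0 [[0.3504, 0.6909], [0.3522, 0.6723], [0.3549, 0.6453]]
  ell @.019 [0.3499 0.6929 0.019 ]
(
[... 827 characters left out ...]
 ell @.019 [0.6597 0.2091 0.019 ]
box [[0.6742, 0.0691], [0.6304, -0.0106], [0.5871, 0.0123], [0.6323, 0.0933]] [0.63098392 0.04104252] [np.float64(0.0484), np.float64(0.0909), np.float64(0.049), np.float64(0.0927)]
slot [0.6326941  0.04016169] [np.float64(0.0127), np.float64(0.0771), np.float64(0.015), np.float64(0.074)]
pot [[0.5671, -0.0089], [0.5708, -0.1275], [0.6287, -0.0666], [0.5096, -0.0695]] [ 0.56905973 -0.06812137]
rack [[0.47, 0.3445], [0.473, 0.2419], [0.4133, 0.2447], [0.415, 0.3442]] [0.44283755 0.29381913]
slotend [[0.44460909 0.25649585]]
panel [[0.44193053 0.3313196 ]
 [0.44252662 0.26015059]] 0.07117151523211035 [0.44222858 0.29573509]
stem top [[ 0.49494203 -0.25533394]]
```

The target nested lids are the far right disc with the stem at (432,190). In the top view, the pot is at (352,154), the slot at (304,126), and the panel at about (185,206) in its rack. Measured sizes agree with the given ones: pot to slot is 0.1256 m against 0.125, and panel width is 71 mm against 70.

send_rows(commands="85 0 0 0 1;85 0 0 0 1;85 0 0 0 1;85 0 0 0 1;85 0 0 0 1;85 0 0 0 1;85 0 0 0 1;85 0 0 0 1;85 0 0 0 1;85 0 0 0 1;85 0 0 0 1;85 0 0 0 1;85 0 0 0 1;85 0 0 0 1;85 0 0 0 1;85 0 0 0 1;85 0 0 0 1;85 0 0 0 0.3")

```text
t: 1.6
tcp_pos: [0.2262, 0.5822, 0.2388]
tool_rot: [0.711, 0.704, -0.001, 0.0]
force: [0.3, -0.8, 0.8]
finger_gap: 0.998
gripper_force: 0.0
```

send_rows(commands="85 -0.95 0.72 0 0;85 -0.95 0.72 0 0;85 -0.95 0.72 0 0;85 -0.95 0.72 0 0;85 -0.95 0.72 0 0;85 -0.95 0.72 0 0;85 -0.95 0.72 0 0;85 -0.95 0.72 0 0;85 -0.95 0.72 0 0;85 -0.95 0.72 0 0;85 -0.95 0.72 0 0;85 -0.95 0.72 0 0;85 -0.95 0.72 0 0;85 -0.95 0.72 0 0;85 -0.95 0.72 0 0;85 0 0 0 0;85 0 0 0 0")

```text
t: 3.02
tcp_pos: [0.4407, 0.2951, 0.2391]
tool_rot: [0.711, 0.704, -0.0, -0.0]
force: [0.3, -0.7, -0.0]
finger_gap: 0.997
gripper_force: 0.0
```

```bash
cat >> h.py <<'E'
def go(x,y,z,yaw=None):
    "remaining move in tool units (20 mm, 4 deg); yaw = wanted world angle of tool y, deg"
    s=readout.sense(); R=Ro.from_quat(s['tool_rot']).as_matrix()
    d=R.T@(np.array([x,y,z])-s['tcp_pos'])/.02
    cy=np.degrees(np.arctan2(R[1,1],R[0,1]))
    print('t',round(s['t'],2),'tcp',s['tcp_pos'].round(4),'yaw',cy.round(2),'F',s['force'].round(1),'gap',round(s['finger_gap']*85.4,1),'zaxis',R[:,2].round(4),'-> dx dy dz',d.round(2),'spin',None if yaw is None else round((cy-yaw)/4,2))
E
python3 - <<'E'
from h import *
go(.4425,.295,.064,-.5)
w=snap('wrist','w1.png'); print(w['eye'],M(w).round(3).tolist(),w['intrinsics'][0,0])
E
```

```text
t 3.02 tcp [0.4407 0.2951 0.2391] yaw -0.56 F [ 0.3 -0.7 -0. ] gap 85.1 zaxis [-7.e-04  1.e-04 -1.e+00] -> dx dy dz [-0.    0.1   8.76] spin -0.01
[0.44162021 0.36694968 0.3746348 ] [[1.0, -0.01, -0.004], [-0.011, -0.96, -0.28], [-0.001, 0.28, -0.96]] 346.51078942186916
```

View pics/w1.png

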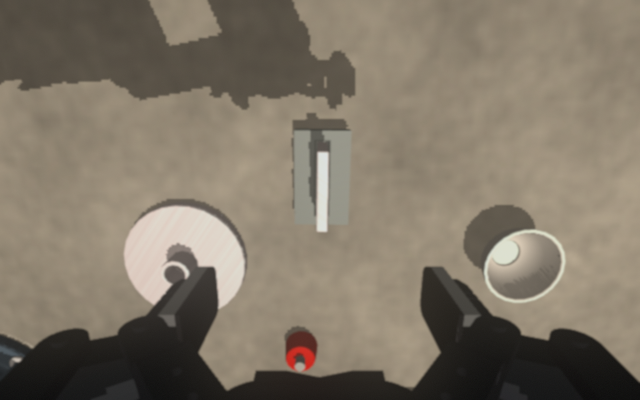

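The wrist view shows the panel's top edge as a white strip from (323,151) to (322,232), in line between the fingers. I'll measure it.

Run:
```python
from h import *
a=load('w1.png');g=cv2.cvtColor(a['pixels'],cv2.COLOR_RGB2GRAY)
m=(g>195).astype(np.uint8); m[:,:300]=0;m[:,345:]=0;m[260:]=0
q=max(cv2.findContours(m,0,1)[0],key=cv2.contourArea);r=cv2.minAreaRect(q);print(r)
b=cv2.boxPoints(r);W=np.array([onz(a,*p,.09)[:2] for p in b]);print(W.round(4).tolist(),W.mean(0))
go(W.mean(0)[0],W.mean(0)[1],.064)
```

```text
((322.2223205566406, 191.49559020996094), (9.665450096130371, 77.13314056396484), 0.909380316734314)
[[0.4384, 0.2651], [0.4403, 0.3318], [0.4481, 0.3316], [0.4468, 0.2648]] [0.44341383 0.29833864]
t 3.07 tcp [0.44   0.2957 0.2391] yaw -0.48 F [-0.4 -0.4 -0.3] gap 84.8 zaxis [-1.1e-03  1.0e-04 -1.0e+00] -> dx dy dz [0.13 0.18 8.75] spin None
```

send_rows(commands="85 0.1 0.13 0 0;85 0 0 1 0;85 0 0 1 0;85 0 0 1 0;85 0 0 1 0;85 0 0 1 0;85 0 0 1 0;85 0 0 1 0;85 0 0 0.7 0;85 0 0 0.5 0;85 0 0 0.5 0;85 0 0 0 0;0 0 0 0 0;0 0 0 0 0;0 0 0 0 0;0 0 0 0 0;0 0 0 0 0;0 0 0 0 0;0 0 0 0 0;0 0 0 0 0", grip_force=40)

```text
t: 4.73
tcp_pos: [0.4432, 0.2979, 0.0658]
tool_rot: [0.71, 0.704, 0.001, 0.0]
force: [-0.1, -0.6, 4.0]
finger_gap: 0.11
gripper_force: 39.7
```

send_rows(commands="0 0 0 0 0;0 0 0 0 0;0 0 0 -0.5 0;0 0 0 -1 0;0 0 0 -1 0;0 0 0 -1 0;0 0 0 -1 0;0 0 0 -1 0;0 0 0 -1 0;0 0 0 0 0")

```text
t: 5.57
tcp_pos: [0.4447, 0.2987, 0.1991]
tool_rot: [0.71, 0.704, 0.003, 0.001]
force: [-0.0, -0.2, -1.8]
finger_gap: 0.111
gripper_force: 39.4
```

Run:
```python
from h import *
go(.632,.0405,.19,-29.5)
a=snap('wrist','w2.png');g=cv2.cvtColor(a['pixels'],cv2.COLOR_RGB2GRAY)
```

```text
t 5.57 tcp [0.4447 0.2987 0.1991] yaw -0.44 F [-0.  -0.2 -1.8] gap 9.5 zaxis [ 0.0068  0.0028 -1.    ] -> dx dy dz [-12.84   9.46   0.48] spin 7.27
```

send_rows(commands="0 -0.98 0.73 0 0;0 -0.98 0.73 0 0;0 -0.98 0.73 0 0;0 -0.98 0.73 0 0;0 -0.98 0.73 0 0;0 -0.98 0.73 0 0;0 -0.98 0.73 0 0;0 -0.98 0.73 0 0;0 -0.98 0.73 0 0;0 -0.98 0.73 0 0;0 -0.98 0.73 0 0;0 -0.98 0.73 0 0;0 -0.98 0.73 0 0")

```text
t: 6.7
tcp_pos: [0.6299, 0.0406, 0.1932]
tool_rot: [0.71, 0.704, -0.001, -0.002]
force: [-0.8, 0.3, -1.3]
finger_gap: 0.109
gripper_force: 39.4
```

send_rows(commands="0 0 0 0 1;0 0 0 0 1;0 0 0 0 1;0 0 0 0 1;0 0 0 0 1;0 0 0 0 1;0 0 0 0 1;0 0 0 0 0.25;0 0 0 0 0;0 0 0 0 0")

```text
t: 7.53
tcp_pos: [0.63, 0.0416, 0.1943]
tool_rot: [0.863, 0.505, -0.001, -0.001]
force: [0.2, -0.2, -1.0]
finger_gap: 0.113
gripper_force: 39.3
```

Run:
```python
from h import *
go(.632,.0405,.134,-29.5)
a=snap('wrist','w3.png');s=snap('scene','s3.png');t=snap('top','t3.png')
cr=lambda I,x,y,w,h,k:cv2.resize(I[y:y+h,x:x+w],None,fx=k,fy=k,interpolation=cv2.INTER_CUBIC)
c=np.vstack([cr(a['pixels'],180,60,260,280,2),]); d=cr(s['pixels'],310,140,130,140,2)
d=np.vstack([d,cr(t['pixels'],265,80,130,140,2)])
cv2.imwrite('pics/c3.png',np.hstack([c,d])[:,:,::-1])
```

```text
t 7.53 tcp [0.63   0.0416 0.1943] yaw -29.37 F [ 0.2 -0.2 -1. ] gap 9.6 zaxis [-2.e-03  2.e-04 -1.e+00] -> dx dy dz [0.   0.12 3.01] spin 0.03
```

View pics/c3.png

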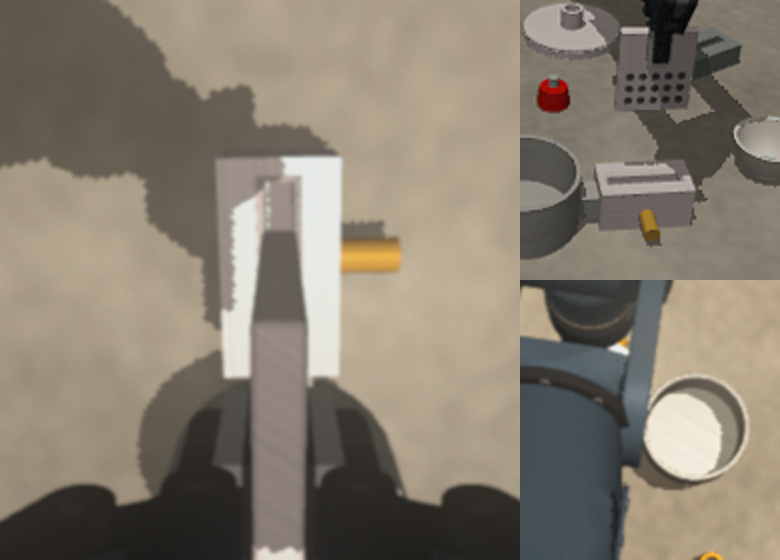

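The wrist crop shows the held panel and, beyond it, the box top with corners at about (217,157), (341,157), (338,377) and (224,378). The slot's far end is at (279,177) and the panel's lower far corner is at (281,231).

Run:
```python
from h import *
a=load('w3.png')
C=lambda x,y:(180+(x+.5)/2-.5,60+(y+.5)/2-.5)
f=lambda L,z:np.array([onz(a,*C(*p),z)[:2] for p in L])
B=f([(217,157),(341,157),(338,377),(224,378)],.048);print(B.round(4).tolist(),B.mean(0),[np.linalg.norm(B[i]-B[i-1]).round(4) for i in range(4)])
for i,j in((3,0),(2,1)):
  d=B[j]-B[i];print('long edge ang',np.degrees(np.arctan2(d[1],d[0])))
S=f([(258,177),(300,177)],.048);print('slot end',S.round(4).tolist())
u=np.array([np.cos(np.radians(60.5)),np.sin(np.radians(60.5))]);print('slot centre from end',S.mean(0)-u*.037)
zb=.1943+.011-.0718
p=f([(263,231),(300,231)],zb);print('panel bottom far',p.round(4).tolist(),np.linalg.norm(p[0]-p[1]),'ctr',p.mean(0)-u*.035)
zt=zb+.085
p=f([(252,322),(306,322)],zt);print('panel top far',p.round(4).tolist(),np.linalg.norm(p[0]-p[1]),'ctr',p.mean(0)-u*.035)
# yaw of panel top
p2=f([(253,480),(306,480)],zt);d=p.mean(0)-p2.mean(0);print('panel ang',np.degrees(np.arctan2(d[1],d[0])))
```

```text
[[0.632, 0.0962], [0.6752, 0.0719], [0.6296, -0.0111], [0.5859, 0.0129]] [0.63067081 0.04248129] [np.float64(0.0952), np.float64(0.0496), np.float64(0.0947), np.float64(0.05)]
long edge ang 60.99626370292797
long edge ang 61.23976018047722
slot end [[0.6424, 0.0813], [0.6571, 0.073]]
slot centre from end [0.63150368 0.04495912]
panel bottom far [[0.6429, 0.0743], [0.6522, 0.0691]] 0.010611284212405175 ctr [0.63033293 0.0412269 ]
panel top far [[0.6433, 0.0747], [0.6513, 0.0702]] 0.00911943870759912 ctr [0.63005611 0.04200935]
panel ang 60.76460020900347
```

send_rows(commands="0 0.05 0 0 -0.1;0 0 0 0.9 0;0 0 0 0.9 0;0 0 0 0.9 0;0 0 0 0.6 0;0 0 0 0.4 0;0 0 0 0.2 0;0 0 0 0 0;0 0 0 0.2 0;0 0 0 0.2 0;0 0 0 0.2 0;0 0 0 0.2 0;0 0 0 0.2 0;0 0 0 0 0")

```text
t: 8.85
tcp_pos: [0.6305, 0.0425, 0.0964]
tool_rot: [0.862, 0.507, -0.001, -0.0]
force: [-0.4, -0.1, -1.6]
finger_gap: 0.11
gripper_force: 39.5
```

Run:
```python
from h import *
go(.6305,.0425,.0638,-28.9)
```

```text
t 8.85 tcp [0.6305 0.0425 0.0964] yaw -29.05 F [-0.4 -0.1 -1.6] gap 9.4 zaxis [-1.6e-03  2.0e-04 -1.0e+00] -> dx dy dz [0.   0.   1.63] spin -0.04
```

Panel has entered the slot freely, with its bottom about 13 mm below the mouth. Continuing down.

send_rows(commands="0 0 0 0.25 0;0 0 0 0.25 0;0 0 0 0.25 0;0 0 0 0.25 0;0 0 0 0.25 0;0 0 0 0.2 0;0 0 0 0.1 0;0 0 0 0 0")

```text
t: 9.52
tcp_pos: [0.6308, 0.0424, 0.0656]
tool_rot: [0.862, 0.507, -0.0, -0.0]
force: [0.9, -0.0, -0.6]
finger_gap: 0.112
gripper_force: 39.5
```

send_rows(commands="0 0 0 0.05 0;0 0 0 0.05 0;0 0 0 0 0;30 0 0 0 0;30 0 0 0 0;30 0 0 0 0;30 0 0 0 0")

```text
t: 10.1
tcp_pos: [0.6314, 0.0424, 0.0646]
tool_rot: [0.862, 0.507, 0.0, 0.0]
force: [0.2, 1.4, 0.1]
finger_gap: 0.348
gripper_force: 0.0
```

Run:
```python
from h import *
go(.6305,.0425,.0638,-28.9)
```

```text
t 10.1 tcp [0.6314 0.0424 0.0646] yaw -29.05 F [0.2 1.4 0.1] gap 29.7 zaxis [ 6.e-04 -0.e+00 -1.e+00] -> dx dy dz [-0.02 -0.04  0.04] spin -0.04
```

send_rows(commands="40 0 0 0 0;40 0 0 -0.5 0;40 0 0 -1 0;40 0 0 -1 0;40 0 0 -1 0;40 0 0 -1 0;40 0 0 -1 0;40 0 0 -1 0;40 0 0 -1 0;40 0 0 0 0")

```text
t: 10.93
tcp_pos: [0.6339, 0.0423, 0.2198]
tool_rot: [0.862, 0.507, 0.004, 0.003]
force: [0.3, 0.2, 0.6]
finger_gap: 0.469
gripper_force: 0.0
```

Run:
```python
from h import *
go(.6305,.0425,.0638,-28.9)
a=snap('wrist','w4.png');s=snap('scene','s4.png')
cr=lambda I,x,y,w,h,k:cv2.resize(I[y:y+h,x:x+w],None,fx=k,fy=k,interpolation=cv2.INTER_CUBIC)
cv2.imwrite('pics/c4.png',np.hstack([cr(a['pixels'],220,80,190,200,2),cr(s['pixels'],330,180,80,100,4)])[:,:,::-1])
# expected: panel top edge z=.088 and a 2 mm higher one
u=np.array([np.cos(np.radians(61)),np.sin(np.radians(61)),0]);n=np.array([u[1],-u[0],0]);c=np.array([.6307,.0424,0])
for z in(.048,.088,.093):
  for k in(-.035,.035): print(z,k,'scene',proj(s,c+k*u+[0,0,z]).round(1),'crop',((proj(s,c+k*u+[0,0,z])-[330,180])*4).round(0))
```

```text
t 10.93 tcp [0.6339 0.0423 0.2198] yaw -29.03 F [0.3 0.2 0.6] gap 40.0 zaxis [ 0.0099 -0.0011 -1.    ] -> dx dy dz [-0.1  -0.23  7.8 ] spin -0.03
0.048 -0.035 scene [355.4 228.9] crop [102. 196.]
0.048 0.035 scene [389.4 227.3] crop [238. 189.]
0.088 -0.035 scene [356.7 213.2] crop [107. 133.]
0.088 0.035 scene [391.7 211.7] crop [247. 127.]
0.093 -0.035 scene [356.9 211.1] crop [107. 125.]
0.093 0.035 scene [391.9 209.7] crop [248. 119.]
```

View pics/c4.png

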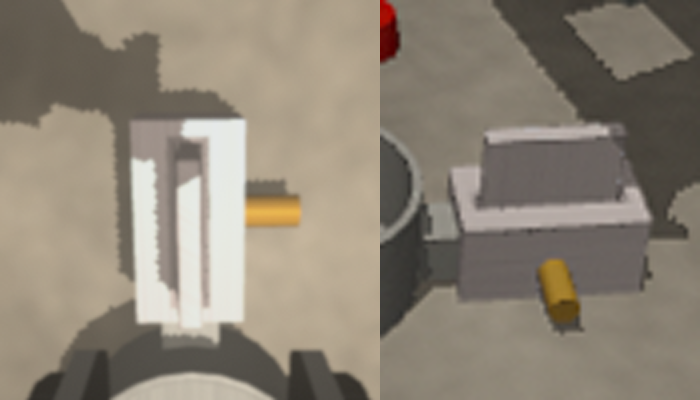

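The panel's top edge in the scene matches the predicted height for fully seated (0.088 m) to within a pixel. Next, the lids.

send_rows(commands="50 -0.97 0.07 0 0;50 -0.97 0.07 0 0;50 -0.97 0.07 0 0;50 -0.97 0.07 0 0;50 -0.97 0.07 0 0;50 -0.97 0.07 0 0;50 -0.97 0.07 0 0;50 -0.97 0.07 0 0;50 -0.97 0.07 0 0;50 -0.97 0.07 0 0;50 -0.97 0.07 0 0;50 -0.97 0.07 0 0;50 -0.97 0.07 0 0;50 -0.97 0.07 0 0;50 -0.97 0.07 0 0;50 -0.97 0.07 0 0;50 -0.97 0.07 0 0;50 0 0 0 0;50 0 0 0 0")

```text
t: 12.62
tcp_pos: [0.4908, -0.2575, 0.213]
tool_rot: [0.862, 0.506, -0.0, -0.001]
force: [0.2, -0.5, 0.2]
finger_gap: 0.584
gripper_force: 0.0
```

Run:
```python
from h import *
go(.4955,-.257,.057)
a=snap('wrist','w5.png')
print('pred stem top',proj(a,[.4955,-.257,.077]).round(1))
cv2.imwrite('pics/c5.png',a['pixels'][:,:,::-1])
```

```text
t 12.62 tcp [ 0.4908 -0.2575  0.213 ] yaw -29.17 F [ 0.2 -0.5  0.2] gap 49.9 zaxis [-0.002   0.0022 -1.    ] -> dx dy dz [0.13 0.21 7.8 ] spin None
pred stem top [324.5 197.3]
```

View pics/c5.png

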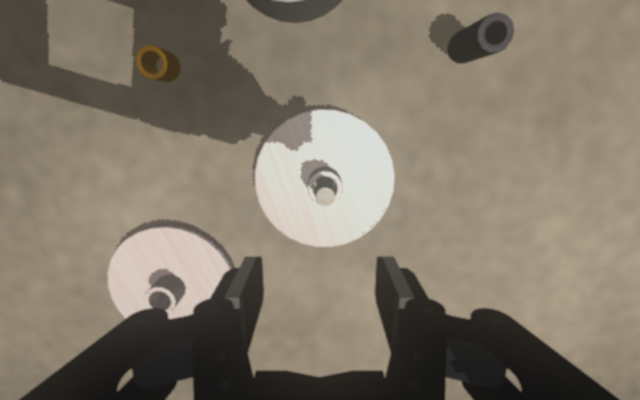

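The stem top is at (326,196), and the disc spans about (254..394, 108..247).

Run:
```python
from h import *
a=load('w5.png')
p=onz(a,325.7,196,.077);print(p)
g=cv2.cvtColor(a['pixels'],cv2.COLOR_RGB2HSV)
m=((g[:,:,2]>185)&(g[:,:,1]<50)).astype(np.uint8);m[:,:245]=0;m[:,400:]=0;m[:100]=0;m[252:]=0
q=cv2.convexHull(max(cv2.findContours(m,0,1)[0],key=cv2.contourArea));pw=np.array([onz(a,*x[0],.019)[:2] for x in q],np.float32)
print('circle',cv2.minEnclosingCircle(pw))
s=load('scene0.png');print('scene pred',proj(s,p),proj(s,[.4955,-.257,.077]))
go(p[0],p[1],.057)
```

```text
[ 0.49685691 -0.25656343  0.077     ]
circle ((0.4962173402309418, -0.25672441720962524), 0.06759299337863922)
scene pred [204.36257139 233.48434011] [203.87010828 233.17290862]
t 12.67 tcp [ 0.4911 -0.2568  0.2132] yaw -29.1 F [-0.6 -0.4 -0. ] gap 49.7 zaxis [-0.0019  0.0022 -1.    ] -> dx dy dz [0.14 0.27 7.81] spin None
```

send_rows(commands="50 0.13 0.25 0 0;50 0 0 1 0;50 0 0 1 0;50 0 0 1 0;50 0 0 1 0;50 0 0 1 0;50 0 0 0.9 0;50 0 0 0.8 0;50 0 0 0.5 0;50 0 0 0.3 0;50 0 0 0.2 0;50 0 0 0 0;0 0 0 0 0;0 0 0 0 0;0 0 0 0 0;0 0 0 0 0;0 0 0 0 0;0 0 0 0 0", grip_force=80)

```text
t: 14.17
tcp_pos: [0.4974, -0.2576, 0.0614]
tool_rot: [0.862, 0.507, 0.0, 0.0]
force: [-1.0, 1.9, 4.9]
finger_gap: 0.157
gripper_force: 78.0
```

Run:
```python
from h import *
go(.4965,-.2566,.058)
```

```text
t 14.17 tcp [ 0.4974 -0.2576  0.0614] yaw -29.04 F [-1.   1.9  4.9] gap 13.4 zaxis [ 3.e-04 -2.e-04 -1.e+00] -> dx dy dz [ 0.02 -0.06  0.17] spin None
```

send_rows(commands="0 0 0 0 0;0 0 0 -0.3 0;0 0 0 -0.3 0;0 0 0 -0.3 0;0 0 0 -0.3 0;0 0 0 0 0;0 0 0 0 0")

```text
t: 14.75
tcp_pos: [0.4977, -0.2578, 0.0848]
tool_rot: [0.862, 0.507, 0.0, 0.001]
force: [0.2, -0.4, -6.0]
finger_gap: 0.156
gripper_force: 78.1
```

Run:
```python
from h import *
go(.4965,-.2566,.058); print(readout.sense()['ft_torque'])
s=snap('scene','s6.png');w=snap('wrist','w6.png')
cr=lambda I,x,y,w,h,k:cv2.resize(I[y:y+h,x:x+w],None,fx=k,fy=k,interpolation=cv2.INTER_CUBIC)
cv2.imwrite('pics/c6.png',np.hstack([cr(s['pixels'],155,170,110,130,4),cr(w['pixels'],200,100,180,260,2)])[:,:,::-1])
```

```text
t 14.75 tcp [ 0.4977 -0.2578  0.0848] yaw -29.05 F [ 0.2 -0.4 -6. ] gap 13.3 zaxis [ 9.e-04 -7.e-04 -1.e+00] -> dx dy dz [ 0.02 -0.09  1.34] spin None
[-0.00354123  0.02070408  0.05743059]
```

View pics/c6.png

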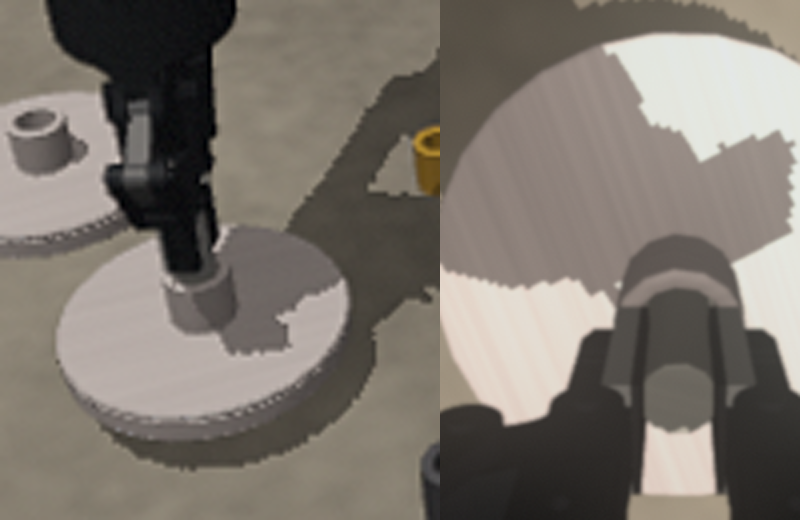

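Both lids are lifted together and level (about 6 N). The stem top is at wrist pixel (319.5,299). I'll cross-check the pot centre.

Run:
```python
from h import *
w=load('w6.png');print('stem now',onz(w,319.5,299,.1004))
th=np.linspace(0,2*np.pi,200);a=load('top0.png');b=load('scene0.png')
for c in((.569,-.068),(.5701,-.0668)):
    for s in(a,b):
        p=np.array([proj(s,[c[0]+.06*np.cos(t),c[1]+.06*np.sin(t),.065]) for t in th]);print(c,p.min(0).round(1),p.max(0).round(1))
hs=cv2.cvtColor(a['pixels'],cv2.COLOR_RGB2HSV);g=a['pixels'].astype(int)
print('row154 r-b',(g[154,318:388,0]-g[154,318:388,2]).tolist());print('V',hs[154,318:388,2].tolist())
print('col352 r-b',(g[120:190,352,0]-g[120:190,352,2]).tolist());print('V',hs[120:190,352,2].tolist())
g=b['pixels'].astype(int);print('scene row 228 V',g[232,274:290].sum(1).tolist(),g[232,330:348].sum(1).tolist(),'col',g[200:222,310].sum(1).tolist())
go(.5697,-.0674,.19)
```

```text
stem now [ 0.49772693 -0.25705026  0.1004    ]
(0.569, -0.068) [325.3 126.9] [379.2 180.6]
(0.569, -0.068) [279.8 206.2] [340.5 244.5]
(0.5701, -0.0668) [324.8 126.4] [378.7 180.1]
(0.5701, -0.0668) [280.6 206.3] [341.3 244.6]
row154 r-b [20, 23, 21, 21, 21, 21, 22, 18, 26, 30, 29, 29, 30, 30, 31, 30, 30, 30, 30, 30, 29, 31, 31, 31, 31, 30, 31, 30, 31, 31, 31, 31, 30, 32, 31, 31, 31, 30, 30, 31, 30, 31, 30, 30, 31, 30, 30, 25, 20, 20, 20, 20, 20, 18, 19, 18, 15, 13, 14, 22, 28, 32, 34, 37, 37, 37, 36, 36, 36, 36]
V [82, 79, 81, 81, 81, 81, 77, 85, 142, 179, 178, 190, 199, 201, 201, 199, 199, 198, 198, 198, 199, 200, 201, 200, 199, 200, 200, 199, 201, 202, 202, 203, 202, 205, 204, 204, 205, 205, 201, 198, 196, 197, 198, 198, 200, 199, 192, 149, 117, 111, 112, 111, 114, 112, 111, 95, 72, 64, 69, 115, 164, 159, 141, 136, 135, 138, 135, 136, 134, 135]
col352 r-b [39, 41, 41, 42, 39, 42, 37, 31, 27, 21, 20, 18, 19, 17, 20, 22, 21, 21, 23, 30, 32, 31, 30, 30, 30, 31, 29, 30, 30, 31, 30, 31, 31, 31, 31, 33, 31, 31, 31, 30, 31, 32, 29, 31, 30, 31, 30, 31, 31, 31, 31, 31, 31, 32, 32, 31, 30, 
[... 151 characters left out ...]
194, 195, 194, 196, 198, 197, 197, 199, 198, 197, 195, 197, 202, 204, 204, 205, 204, 203, 202, 201, 202, 202, 200, 201, 200, 203, 205, 208, 207, 203, 202, 202, 203, 207, 205, 204, 200, 191, 185, 156, 87, 50, 79, 124, 138, 136, 136, 134, 135, 135]
scene row 228 V [326, 325, 325, 323, 323, 326, 245, 145, 377, 412, 330, 184, 140, 151, 158, 163] [221, 223, 217, 213, 205, 202, 310, 406, 403, 223, 167, 212, 397, 420, 416, 416, 419, 428] col [341, 342, 341, 338, 334, 330, 331, 370, 384, 207, 232, 232, 230, 232, 226, 225, 222, 229, 225, 232, 228, 228]
t 14.85 tcp [ 0.4973 -0.2574  0.0842] yaw -29.05 F [-0.8 -0.2 -5.1] gap 13.5 zaxis [-4.e-04  3.e-04 -1.e+00] -> dx dy dz [10.07 -1.45 -5.29] spin None
```

send_rows(commands="0 0 0 -0.5 0;0 0 0 -0.8 0;0 0 0 -0.8 0;0 0 0 -0.8 0;0 0 0 -0.8 0;0 0 0 -0.8 0;0 0 0 -0.5 0;0 0 0 -0.3 0;0 0 0 0 0")

```text
t: 15.6
tcp_pos: [0.498, -0.258, 0.1917]
tool_rot: [0.862, 0.507, 0.0, 0.001]
force: [-1.2, -0.2, -5.9]
finger_gap: 0.157
gripper_force: 78.6
```

send_rows(commands="0 0.2 0 0 0;0 0.4 -0.1 0 0;0 0.6 -0.1 0 0;0 0.8 -0.1 0 0;0 0.8 -0.1 0 0;0 0.8 -0.1 0 0;0 0.8 -0.1 0 0;0 0.8 -0.1 0 0;0 0.8 -0.1 0 0;0 0.8 -0.1 0 0;0 0.8 -0.1 0 0;0 0.8 -0.1 0 0;0 0.6 -0.1 0 0;0 0.5 -0.1 0 0;0 0.3 -0.1 0 0;0 0.2 0 0 0;0 0 0 0 0;0 0 0 0 0")

```text
t: 17.1
tcp_pos: [0.57, -0.0695, 0.1902]
tool_rot: [0.862, 0.507, -0.0, 0.0]
force: [-0.8, -0.1, -5.3]
finger_gap: 0.152
gripper_force: 78.6
```

Run:
```python
from h import *
go(.5695,-.0675,.1164)
```

```text
t 17.1 tcp [ 0.57   -0.0695  0.1902] yaw -29.04 F [-0.8 -0.1 -5.3] gap 13.0 zaxis [-2.e-04 -4.e-04 -1.e+00] -> dx dy dz [ 0.08 -0.07  3.69] spin None
```

send_rows(commands="0 0.08 -0.05 0 0;0 0 0 0.4 0;0 0 0 0.5 0;0 0 0 0.5 0;0 0 0 0.5 0;0 0 0 0.4 0;0 0 0 0.3 0;0 0 0 0.2 0;0 0 0 0.1 0;0 0 0 0 0;0 0 0 0.1 0;0 0 0 0.1 0;0 0 0 0.1 0;0 0 0 0 0;0 0 0 0 0")

```text
t: 18.35
tcp_pos: [0.57, -0.0673, 0.1264]
tool_rot: [0.862, 0.507, 0.0, 0.0]
force: [-0.5, 0.5, -5.6]
finger_gap: 0.157
gripper_force: 78.6
```

Run:
```python
from h import *
go(.5695,-.0675,.1164); print(readout.sense()['ft_torque'])
```

```text
t 18.35 tcp [ 0.57   -0.0673  0.1264] yaw -29.04 F [-0.5  0.5 -5.6] gap 13.4 zaxis [ 0. -0. -1.] -> dx dy dz [-0.02 -0.01  0.5 ] spin None
[-0.00803162  0.02606271  0.00942458]
```

Underside should be level with the rim now. Lowering slowly.

send_rows(commands="0 0 0 0.1 0;0 0 0 0.1 0;0 0 0 0.1 0;0 0 0 0 0;0 0 0 0 0")

```text
t: 18.77
tcp_pos: [0.5698, -0.0672, 0.1201]
tool_rot: [0.862, 0.507, -0.0, -0.0]
force: [0.1, 0.5, -4.8]
finger_gap: 0.156
gripper_force: 78.6
```

send_rows(commands="0 0 0 0.07 0;0 0 0 0.07 0;0 0 0 0.03 0;0 0 0 0 0;0 0 0 0 0")

```text
t: 19.18
tcp_pos: [0.5699, -0.0673, 0.1169]
tool_rot: [0.862, 0.507, -0.0, -0.0]
force: [-0.2, -1.1, -6.4]
finger_gap: 0.153
gripper_force: 78.6
```

Run:
```python
from h import *
go(.5695,-.0675,.1164); print(readout.sense()['ft_torque'])
```

```text
t 19.18 tcp [ 0.5699 -0.0673  0.1169] yaw -29.05 F [-0.2 -1.1 -6.4] gap 13.1 zaxis [-1.e-04  0.e+00 -1.e+00] -> dx dy dz [-0.02 -0.01  0.02] spin None
[-0.0126786   0.01407167 -0.03604482]
```

send_rows(commands="0 0 0 0.05 0;0 0 0 0 0;0 0 0 0 0")

```text
t: 19.43
tcp_pos: [0.5702, -0.0673, 0.1164]
tool_rot: [0.862, 0.507, 0.0, 0.0]
force: [-0.8, -0.4, 0.2]
finger_gap: 0.158
gripper_force: 79.2
```

send_rows(commands="0 0 0 0.05 0;0 0 0 0 0;0 0 0 0 0")

```text
t: 19.68
tcp_pos: [0.5701, -0.0673, 0.1164]
tool_rot: [0.862, 0.507, 0.0, 0.0]
force: [-3.1, 0.8, 6.1]
finger_gap: 0.156
gripper_force: 79.7
```

Contact came at exactly the expected seated height (0.1164). Releasing the stem.

send_rows(commands="60 0 0 0 0;60 0 0 0 0;60 0 0 0 0;60 0 0 0 0;60 0 0 0 0;60 0 0 0 0;60 0 0 -0.5 0;60 0 0 -1 0;60 0 0 -1 0;60 0 0 -1 0;60 0 0 -0.8 0;60 0 0 0 0")

```text
t: 20.68
tcp_pos: [0.5724, -0.0679, 0.2051]
tool_rot: [0.862, 0.507, 0.003, 0.003]
force: [0.6, -0.7, 0.3]
finger_gap: 0.701
gripper_force: 0.0
```

Run:
```python
from h import *
go(.5699,-.0673,.086)
w=snap('wrist','w7.png');s=snap('scene','s7.png')
cr=lambda I,x,y,w,h,k:cv2.resize(I[y:y+h,x:x+w],None,fx=k,fy=k,interpolation=cv2.INTER_CUBIC)
cv2.imwrite('pics/c7.png',np.hstack([cr(s['pixels'],260,150,150,140,3),cr(w['pixels'],220,80,170,210,2)])[:,:,::-1])
print('pred stem top w',proj(w,[.5699,-.0673,.132]),'scene',proj(s,[.5699,-.0673,.132]))
```

```text
t 20.68 tcp [ 0.5724 -0.0679  0.2051] yaw -29.04 F [ 0.6 -0.7  0.3] gap 59.9 zaxis [ 0.0079 -0.0025 -1.    ] -> dx dy dz [-0.04 -0.17  5.95] spin None
pred stem top w [314.54230054 226.9013092 ] scene [310.77102006 196.62940949]
```

View pics/c7.png

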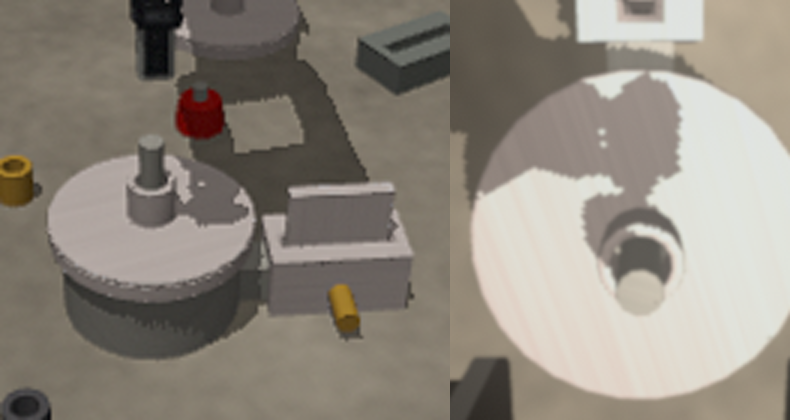

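Run:
```python
from h import *
w=snap('wrist','w8.png')
go(.5700,-.0673,.086)
g=cv2.cvtColor(w['pixels'],cv2.COLOR_RGB2HSV)
m=((g[:,:,2]>175)&(g[:,:,1]<50)).astype(np.uint8);m[:105]=0;m[300:]=0
q=cv2.convexHull(max(cv2.findContours(m,0,1)[0],key=cv2.contourArea));pw=np.array([onz(w,*x[0],.074)[:2] for x in q],np.float32)
print('disc',cv2.minEnclosingCircle(pw),cv2.fitEllipse(pw)); print('stem',onz(w,315,225,.132),'ring',onz(w,316,209,.102))
```

```text
t 20.83 tcp [ 0.5696 -0.0671  0.2008] yaw -29.04 F [ 0.4  0.9 -0.4] gap 60.2 zaxis [-5.e-04  1.e-04 -1.e+00] -> dx dy dz [0.   0.03 5.74] spin None
disc ((0.5706039071083069, -0.06680579483509064), 0.06832177191972733) ((0.5706607103347778, -0.06730002909898758), (0.13515575230121613, 0.1361694037914276), 97.19810485839844)
stem [ 0.56879783 -0.06462329  0.132     ] ring [ 0.57000316 -0.06335874  0.102     ]
```

The cover's disc is concentric with the stem to within 1 mm (radius 68 mm). The scene shows the lids level on the pot and the panel home. Descending onto the collar.

send_rows(commands="60 0 0.03 0 0;60 0 0 0.7 0;60 0 0 0.7 0;60 0 0 0.7 0;60 0 0 0.7 0;60 0 0 0.7 0;60 0 0 0.7 0;60 0 0 0.6 0;60 0 0 0.4 0;60 0 0 0.3 0;60 0 0 0.15 0;60 0 0 0 0;60 0 0 0 0")

```text
t: 21.92
tcp_pos: [0.5707, -0.0676, 0.088]
tool_rot: [0.862, 0.507, 0.0, 0.0]
force: [-0.5, -1.1, -0.7]
finger_gap: 0.704
gripper_force: 0.0
```

Run:
```python
from h import *
go(.5700,-.0673,.086)
```

```text
t 21.92 tcp [ 0.5707 -0.0676  0.088 ] yaw -29.04 F [-0.5 -1.1 -0.7] gap 60.2 zaxis [ 3.e-04 -1.e-04 -1.e+00] -> dx dy dz [-0.   -0.04  0.1 ] spin None
```

send_rows(commands="60 0 -0.03 0.1 0;60 0 0 0 0;0 0 0 0 0;0 0 0 0 0;0 0 0 0 0;0 0 0 0 0;0 0 0 0 0;0 0 0 0 0;0 0 0 0 0", grip_force=50)

```text
t: 22.67
tcp_pos: [0.5703, -0.0674, 0.0866]
tool_rot: [0.862, 0.507, 0.0, 0.0]
force: [-1.1, -0.4, 5.7]
finger_gap: 0.36
gripper_force: 49.5
```

Run:
```python
from h import *
go(.5700,-.0673,.086); print(readout.sense()['ft_torque'])
```

```text
t 22.67 tcp [ 0.5703 -0.0674  0.0866] yaw -29.03 F [-1.1 -0.4  5.7] gap 30.7 zaxis [ 1.e-03 -4.e-04 -1.e+00] -> dx dy dz [-0.   -0.02  0.03] spin None
[0.00138648 0.07683113 0.07567806]
```

send_rows(commands="0 0 0 -0.1 0;0 0 0 -0.2 0;0 0 0 -0.2 0;0 0 0 -0.2 0;0 0 0 -0.2 0;0 0 0 -0.2 0;0 0 0 -0.2 0;0 0 0 -0.2 0;0 0 0 -0.2 0;0 0 0 -0.2 0;0 0 0 -0.2 0;0 0 0 -0.2 0;0 0 0 -0.2 0;0 0 0 -0.2 0;0 0 0 -0.2 0;0 0 0 -0.2 0;0 0 0 -0.2 0;0 0 0 -0.2 0;0 0 0 -0.2 0;0 0 0 -0.2 0")

```text
t: 24.33
tcp_pos: [0.5699, -0.0673, 0.1643]
tool_rot: [0.862, 0.507, -0.0, -0.0]
force: [0.3, 0.2, -2.4]
finger_gap: 0.36
gripper_force: 49.6
```

send_rows(commands="0 0 0 -0.3 0;0 0 0 -0.3 0;0 0 0 -0.3 0;0 0 0 -0.3 0;0 0 0 -0.2 0;0 0 0 -0.1 0;0 0 0 0 0;0 0 0 0 0;0 0 0 0 0;0 0 0 0 0")

```text
t: 25.17
tcp_pos: [0.5697, -0.0672, 0.1935]
tool_rot: [0.862, 0.507, -0.0, -0.0]
force: [-0.1, 0.2, -2.1]
finger_gap: 0.359
gripper_force: 49.6
```

Run:
```python
from h import *
go(.5700,-.0673,.086); print(readout.sense()['gripper_force'])
s=snap('scene','s9.png')
I=s['pixels'];cv2.imwrite('pics/c9.png',cv2.resize(I[80:280,220:440],None,fx=3,fy=3,interpolation=cv2.INTER_CUBIC)[:,:,::-1])
print(((proj(s,[.57,-.0673,.132])-[220,80])*3).round())
```

```text
t 25.17 tcp [ 0.5697 -0.0672  0.1935] yaw -29.05 F [-0.1  0.2 -2.1] gap 30.7 zaxis [-9.e-04  3.e-04 -1.e+00] -> dx dy dz [0.   0.02 5.38] spin None
49.63174022734165
[272. 350.]
```

View pics/c9.png

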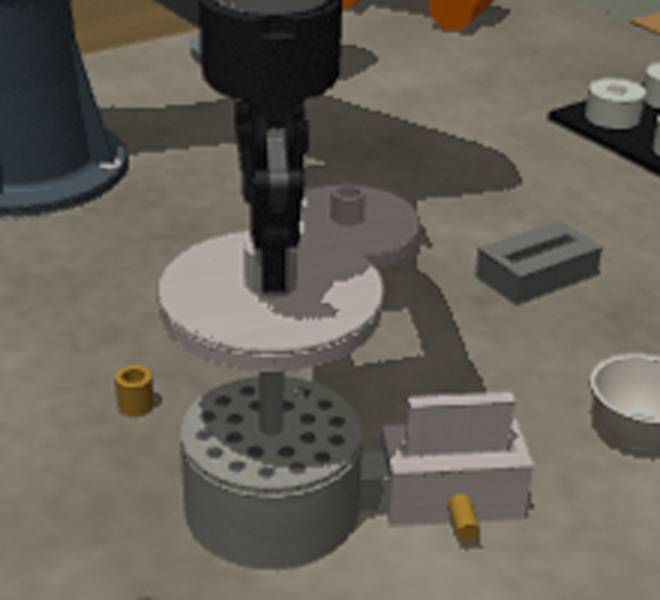

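The cover is held level, about 107 mm up. The sieve lid is seated and the panel is home. Handing in.

```bash
python3 -c "
from station import sign_off
print(sign_off())"
```

```text
the job is handed in; nothing more can be done
None
```

The job is handed in, though the sign-off returned no verdict: by the last picture and readings, the panel is home in the slot, the inner lid is seated level on the pot, and the cover is held level with its skirt about 33 mm above the stem top.

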